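# Pack a valve kit into its moulded nests

## Task

Pack the four valve parts from the metal tray into the white nests on the cardboard, each in the nest shaped for it: the block in the broad rectangular pocket, the bar in the long narrow one, the disc with the hub in the large round one, and the brass ring over the post in the small round one. Set each part down upright and gently, not dropped, so that it lies flat on the floor of its pocket, inside the rim. Leave the jar and the screwdriver where they are.

Things in the scene. Friction and masses are not known exactly. Their poses are not given: they have to be found in the camera images.
- block: Plain aluminium valve block, 56 (x) x 40 (y) x 34 mm high, two large and four small dark port marks on its top. Origin: centre of its underside, z up. Loose, about 0.16 kg. Starts on the sheet-metal tray (floor 3 mm above the bench, rim 14 mm high).
- bar: Dark steel bar, 100 long (x) x 18 wide (y) x 24 mm high, three pale round marks along its top. Origin: centre of its underside, z up. Loose, about 0.22 kg. Starts on the sheet-metal tray (floor 3 mm above the bench, rim 14 mm high).
- disc: Black disc, 64 mm diameter and 12 mm thick, with a bright steel hub 24 mm in diameter standing on its centre up to 40 mm above the underside; it can be gripped by the hub. Origin: centre of its underside, z up. Loose, about 0.14 kg. Starts on the sheet-metal tray (floor 3 mm above the bench, rim 14 mm high).
- ring: Upright brass ring (short tube), 40 mm outside and 26 mm inside diameter, 34 mm high. Origin: centre of its underside, z along its bore, up. Loose, about 0.12 kg. Starts on the sheet-metal tray (floor 3 mm above the bench, rim 14 mm high).
- block_nest: White moulded nest with a grey-floored, broad rectangular pocket of 72 (x) x 56 (y) mm, for the block. Fixed on a 6 mm cardboard sheet. Origin: centre of its underside, z up; pocket floor 3 mm above it; rim 4 mm thick, its top 9 mm above the origin (6 mm above the pocket floor).
- bar_nest: White moulded nest with a grey-floored, long narrow pocket of 116 (x) x 34 (y) mm, for the bar. Fixed on a 6 mm cardboard sheet. Origin: centre of its underside, z up; pocket floor 3 mm above it; rim 4 mm thick, its top 9 mm above the origin (6 mm above the pocket floor).
- disc_nest: White moulded nest with a grey-floored, large round pocket of 80 mm diameter, for the disc. Fixed on a 6 mm cardboard sheet. Origin: centre of its underside, z up; pocket floor 3 mm above it; rim 4 mm thick, its top 9 mm above the origin (6 mm above the pocket floor).
- ring_nest: White moulded nest with a grey-floored, small round pocket of 56 mm diameter with a post in its centre, 10 mm in diameter and rising 12 mm above the pocket floor, for the ring to stand round. Fixed on a 6 mm cardboard sheet. Origin: centre of its underside, z up; pocket floor 3 mm above it; rim 4 mm thick, its top 9 mm above the origin (6 mm above the pocket floor).
- jar: Bystander: closed jar, 60 mm diameter, 62 mm high, standing on the bench beyond the tray. Origin: centre of its underside. Leave it alone.
- screwdriver: Bystander: screwdriver 190 mm long lying on the bench beyond the cardboard, roughly along y. Origin: about mid-length, at its underside. Leave it alone.
Mind the look-alikes: they are no part of the job. Of the things shaped like the bar, the steel one is meant.

How it is judged:
At the end, for the whole second after the job is handed in: Each part rests upright (tilt under 0.08 rad) in its own nest: centre within 14 mm of the nest's, underside less than 6 mm above the nest's underside (pocket floor 3 mm, rim 9 mm), block and bar along their pockets (within 0.45 rad, either way round); all released and at rest (horizontal distance between block and block_nest below 0.014 m and z of block in the frame of block_nest below 0.006 m and angle between each of block, bar, disc, ring's own z axis and vertical below 0.08 rad and linear speed of each of block, bar, disc, ring below 0.02 m/s and angle between the x axis of block and the x axis of block_nest, either way round below 0.45 rad and horizontal distance between bar and bar_nest below 0.014 m and z of bar in the frame of bar_nest below 0.006 m and angle between the x axis of bar and the x axis of bar_nest, either way round below 0.45 rad and horizontal distance between disc and disc_nest below 0.014 m and z of disc in the frame of disc_nest below 0.006 m and horizontal distance between ring and ring_nest below 0.014 m and z of ring in the frame of ring_nest below 0.006 m); the robot touches nothing.
It fails at once if a part is dropped or slammed into its nest (arrives faster than 0.6 m/s, as after a fall of about 20 mm) ((horizontal distance between block and block_nest below 0.03 m and z of block in the frame of block_nest below 0.02 m and linear speed of block above 0.6 m/s) or (horizontal distance between bar and bar_nest below 0.03 m and z of bar in the frame of bar_nest below 0.02 m and linear speed of bar above 0.6 m/s) or (horizontal distance between disc and disc_nest below 0.03 m and z of disc in the frame of disc_nest below 0.02 m and linear speed of disc above 0.6 m/s) or (horizontal distance between ring and ring_nest below 0.03 m and z of ring in the frame of ring_nest below 0.02 m and linear speed of ring above 0.6 m/s)).
It fails at once if the jar is shifted by more than 20 mm (distance of jar from where it was at the start of the episode above 0.02 m).
It fails at once if the screwdriver is shifted by more than 20 mm (distance of screwdriver from where it was at the start of the episode above 0.02 m).
It also fails if it takes over 99 s, if anything falls off the work surface, if the arm or the gripper's body presses on something with over 40 N, if the wrist force passes 120 N, or if a joint passes its speed limit or range.

## Robot

A 7-joint arm with a two-finger parallel gripper is mounted at the origin on the work surface. World frame = base frame: x ahead of the robot, y to its left, z up, the work surface at z = 0. Lengths are in m, angles in rad, forces in N, time in s.
With the tool pointing down it reaches from about 0.35 to 0.9 m from the base axis. Payload 19.9 kg.
Tool frame: the origin (TCP) lies at the very end of the fingers, on their centre line; the grasp point (between the pads) lies 19 mm behind it (manip.hold_point_z is the distance from the TCP to the grasp point, in m); z points along the fingers, x is the direction in which the jaws open and shut, and the axes are right-handed (so a half turn about z gives the same grasp; the last joint's range is limited). The gripper opens to 85 mm and grips with 20 to 120 N. Pads are 22 mm wide; open, the fingers measure 114 mm over their backs; the gripper's body (76 mm by 85 mm) begins 54 mm behind the grasp point. The pads swing forward as they close: fully open they stand 13 mm farther back than shut.
Start: joints at [1.173, 0.417, -0.01, 1.614, 0.005, 1.111, -0.053], TCP at [0.218, -0.586, 0.231] pointing down, gripper open.
Joint ranges: [-2.81, 2.81], [-0.39, 2.02], [-1.27, 1.25], [0.06, 2.57], [-1.19, 4.33], [0.19, 2], [-2.82, 2.82]. Speed limits (rad/s): [1.89, 1.89, 2.39, 2.39, 3.01, 3.01, 3.01].

## Interface

Orientations are given as a unit quaternion [x, y, z, w].
In Python, from cell import readout, get_image, camera_params, manip gives the robot as it stands. The module is installed in compiled form; this text tells all that it offers.
- The arm moves only by the tool servo_tool, never from a script. Its argument "motion" is a list that holds one entry, the list of rows, each a list of 4 numbers: the shift along the world's x, y, z in mm, then the turn about the world's z in degrees. In form: [[[dx, dy, dz, spin], ...]]. A call has 1 to 20 rows; each row is the pose to reach, as a shift and turn from the pose measured when the call began; what a row does not reach only later rows make up. A row lasts 1/10 s, in which the tool goes at most 50 mm and 8.59 degrees, less where a joint would pass 70% of its speed; a pose out of reach is approached as far as the arm can. A call with a gripper value outside its range is refused whole. "fingers" is the finger opening in mm, from 0 to 85.4, set as the call begins (left out, the last holds). The fingers move at their own pace and stop on an object; "newtons" is the grip in N (left out, the last holds). Time passes only in rows, so rows that repeat a pose let the fingers close. It gives the time, the measured TCP pose, the force and the opening at its end, in the units of the state.
- readout.state(): the state, without advancing time (a new reading comes with each control period).
- get_image(name): name is "scene" or "side" or "wrist"; returns (picture, depth): 384x512x3 uint8, red, green, blue; 384x512 float32, m along the optical axis (not along the pixel's ray), 0 where there is no reading.
- camera_params(name): a dict with "vfov" (degrees; the focal length in pixels is half the picture's height over the tangent of half this angle, whatever the lens; pixels are square), "cx", "cy" (the principal point, pixels), "rvec" (rotation vector, rad) and "tvec" (3), from world to camera coordinates, as OpenCV has them. Camera axes: x right, y down, z forward; pixel columns grow to the right and rows downward; lengths in m; the calibration is good to about 2 mm. A picture is of the moment at which its call begins: read the wrist's pose just before it. camera_params takes no time and is no camera call; for the wrist camera it gives the pose at the moment of the call.
- manip.close_job(): hands the job in, once; it reports no verdict.
The state is a dict: "t": time; "joints": joint angles; "qd": joint speeds; "tau": joint torques, N m; "tcp_pos": TCP position; "eef_rot": TCP orientation; "ft_force": force on the tool from outside, world axes, zero at the start; "wrist_torque": the same for the moment, N m; "gripper_width": finger opening in m.
Only numpy, scipy, OpenCV 4.12 (cv2) and the standard library are available. Lean on these libraries where they do the work, as an engineer would, in place of code of your own. Each camera call takes 0.05 s, during which the arm holds its last target.

## Working session

There is one attempt and no reset: what is moved stays moved. The work goes in short steps, Python scripts to look and compute and a tool call to move; the robot and the scene stay as the last step left them, time stands still between calls to the robot, and variables do not carry over. Pictures are saved under pics/ and viewed, and the job is handed in when it is done.

Besides the shell and the picture viewer there is one more tool, called after "Request:" by a JSON object that holds its "method" and its "body". servo_tool: Moves the arm, as the interface text tells. Its arguments: {"type":"object","properties":{"motion":{"type":"array","items":{"type":"array","items":{"type":"array","items":{"type":"number"}}}},"fingers":{"type":"number"},"newtons":{"type":"number"}},"required":["motion"]}

```bash
mkdir -p pics; cat > h.py <<'E'
import numpy as np,cv2
from cell import readout,get_image,camera_params,manip
def cam(n,H=384):
    p=camera_params(n);f=H/2/np.tan(np.radians(p['vfov'])/2)
    R=cv2.Rodrigues(np.array(p['rvec'],float))[0];return p,f,R,np.array(p['tvec'],float).ravel()
def ray(n,u,v,z,c=None):
    p,f,R,t=c or cam(n);d=R.T@np.array([(u-p['cx'])/f,(v-p['cy'])/f,1]);o=-R.T@t
    return o+d*(z-o[2])/d[2]
def cloud(n,dep,c=None):
    p,f,R,t=c or cam(n);v,u=np.mgrid[:384,:512]
    P=np.stack([(u-p['cx'])/f*dep,(v-p['cy'])/f*dep,dep],-1);return (P-t)@R
def proj(n,X,c=None):
    p,f,R,t=c or cam(n);q=R@np.array(X)+t;return q[0]/q[2]*f+p['cx'],q[1]/q[2]*f+p['cy']
E
python3 - <<'E'
from h import *
print(readout.state())
for n in ('scene','side','wrist'):
    c=cam(n);print(n,c[0],-c[2].T@c[3])
    a,d=get_image(n);np.savez(f'{n}0.npz',a=a,d=d)
    cv2.imwrite(f'pics/{n}0.png',cv2.resize(a[...,::-1],(768,576),interpolation=cv2.INTER_CUBIC))
E
```

```text
{'t': 0.0, 'joints': array([ 1.17348067,  0.41797279, -0.01032676,  1.61418954,  0.00470044,
        1.11067535, -0.0529906 ]), 'qd': array([ 0.00015649, -0.00125863,  0.00099211, -0.00091198, -0.00181732,
        0.00041292, -0.00023279]), 'tau': array([-4.73267737e-04, -8.64457083e+01,  6.78040199e-01, -4.34909463e+01,
        1.90154754e-02,  7.25881677e-03, -5.04395382e-05]), 'tcp_pos': array([ 0.21760328, -0.58552309,  0.23065443]), 'eef_rot': array([ 8.21094296e-01, -5.70792242e-01, -5.23552072e-04, -3.14011158e-04]), 'ft_force': array([-0.0402652 ,  0.27541492,  0.47291832]), 'wrist_torque': array([-0.04919894, -0.03235263,  0.01323266]), 'gripper_width': 0.08529406078455463}
scene {'vfov': 55.46822021002059, 'cx': 255.61001829339824, 'cy': 190.2138829864177, 'rvec': array([ 1.7727893 ,  1.38783574, -0.78456437]), 'tvec': array([-0.31334729, -0.24677736,  1.52113735])} [ 1.45103941 -0.00389863  0.60614674]
side {'vfov': 50.42281646647031, 'cx': 260.7898006591952, 'cy': 189.98998963524448, 'rvec': array([ 0.9257145 , -2.46915422,  1.12099696]), 'tvec': array([0.57203049, 0.21172933, 1.01163361])} [0.03763007 0.84874997 0.82076684]
wrist {'vfov': 64.09918542199375, 'cx': 257.19355576863103, 'cy': 191.07899833564332, 'rvec': array([-2.35915381,  1.63832759,  0.25992755]), 'tvec': array([-0.62416288, -0.04069557,  0.37891632])} [ 0.29151299 -0.55756914  0.37275976]
```

View pics/scene0.png

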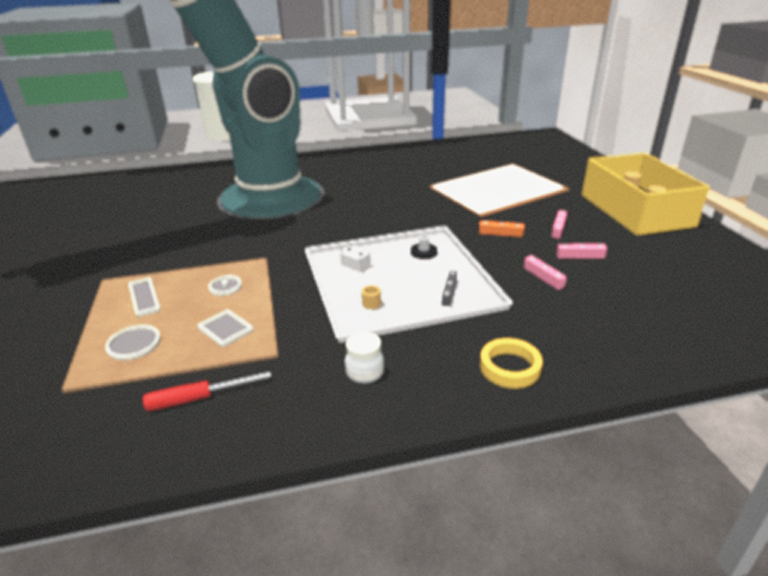

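View pics/side0.png

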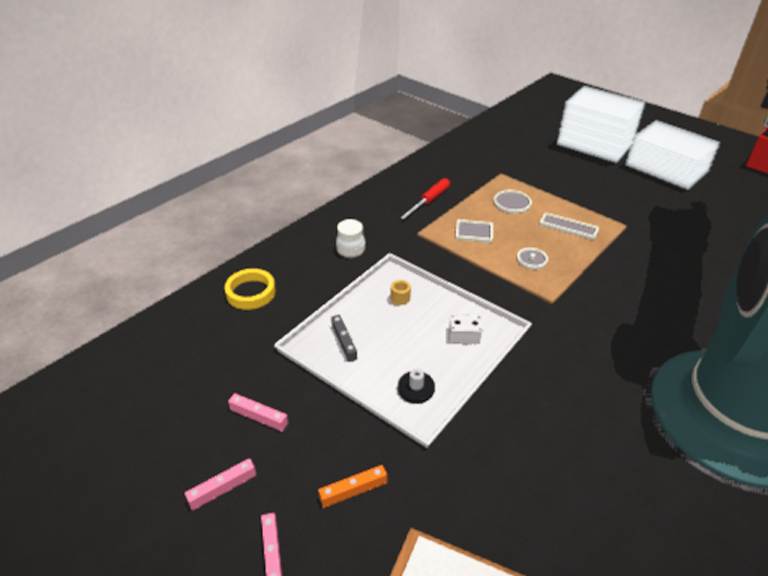

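View pics/wrist0.png

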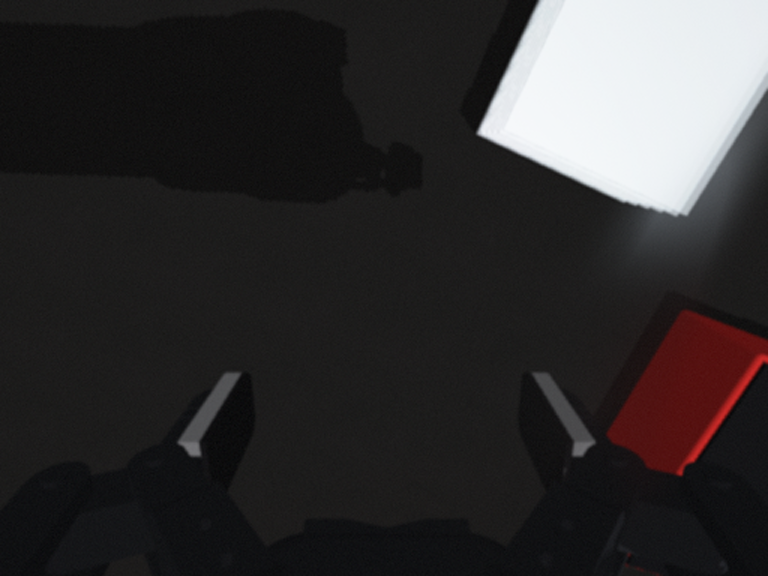

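The scene view shows the tray near (405,280) with the block (355,259), hub disc (424,247), ring (371,297) and steel bar (450,287). The nests on the cardboard are at block (225,327), disc (133,342), bar (145,296) and ring (225,285). The coloured bars are decoys. Next I'll take coarse positions from both cameras.

```bash
python3 - <<'E'
from h import *
S=dict(block=(465,322,.037),ring=(401,285,.037),bar=(343,337,.027),disc=(417,372,.043),nblock=(475,231,.009),ndisc=(513,201,.009),nbar=(570,226,.009),nring=(532,261,.009),jar=(350,227,.062),sd1=(447,183,.015),sd2=(403,217,.01))
C=dict(block=(356,254,.037),ring=(371,291,.037),bar=(450,284,.027),disc=(424,241,.043),nblock=(225,327,.009),ndisc=(133,342,.009),nbar=(144,296,.009),nring=(225,286,.009),jar=(364,342,.062),sd1=(146,402,.015),sd2=(270,376,.01))
for k in S:
  print(k,*[np.round(ray(n,D[k][0]/1.5,D[k][1]/1.5,D[k][2])[:2],3) for n,D in(('side',S),('scene',C))])
for n in('side','scene'):
  z=np.load(n+'0.npz');P=cloud(n,z['d'])
  D=S if n=='side' else C
  for k in D:
    print(n,k,np.round(P[int(D[k][1]/1.5),int(D[k][0]/1.5)],3))
c=cam('wrist');print(c[2])
E
```

```text
block [0.443 0.158] [0.449 0.158]
ring [0.595 0.157] [0.597 0.159]
bar [0.59  0.325] [0.598 0.316]
disc [0.431 0.311] [0.442 0.31 ]
nblock [ 0.609 -0.117] [ 0.602 -0.116]
ndisc [ 0.61  -0.277] [ 0.606 -0.275]
nbar [ 0.459 -0.277] [ 0.454 -0.275]
nring [ 0.458 -0.11 ] [ 0.459 -0.117]
jar [0.776 0.11 ] [0.776 0.11 ]
sd1 [ 0.771 -0.228] [ 0.776 -0.231]
sd2 [ 0.763 -0.05 ] [ 0.759 -0.044]
side block [0.444 0.157 0.039]
side ring [0.606 0.146 0.024]
side bar [0.592 0.325 0.029]
side disc [0.432 0.31  0.041]
side nblock [ 0.608 -0.112  0.012]
side ndisc [ 0.608 -0.273  0.012]
side nbar [ 0.46  -0.278  0.01 ]
side nring [ 0.46  -0.109  0.008]
side jar [0.779 0.108 0.061]
side sd1 [ 0.767 -0.223  0.019]
side sd2 [ 0.763 -0.046  0.015]
scene block [0.445 0.158 0.036]
scene ring [0.581 0.161 0.026]
scene bar [0.601 0.315 0.03 ]
scene disc [0.438 0.309 0.043]
scene nblock [ 0.607 -0.115  0.012]
scene ndisc [ 0.607 -0.276  0.01 ]
scene nbar [ 0.453 -0.275  0.009]
scene nring [ 0.467 -0.116  0.016]
scene jar [0.776 0.108 0.063]
scene sd1 [ 0.785 -0.228  0.023]
scene sd2 [ 0.747 -0.044  0.002]
[[ 3.49239468e-01 -9.37033500e-01 -1.21747623e-04]
 [-8.91126907e-01 -3.32169898e-01  3.09121326e-01]
 [-2.89697479e-01 -1.07848875e-01 -9.51022603e-01]]
```

Request:
{"method": "servo_tool", "body": {"motion": [[[32, 35, 30, 0], [64, 70, 60, 0], [96, 105, 90, 0], [128, 140, 120, 0], [160, 175, 130, 0], [192, 210, 130, 0], [224, 245, 130, 0], [256, 280, 130, 0], [288, 315, 130, 0], [320, 350, 130, 0], [350, 385, 130, 0], [380, 415, 130, 0], [380, 415, 130, 0], [380, 415, 130, 0]]]}}

```text
t: 1.55
tcp_pos: [0.598, -0.1697, 0.3601]
eef_rot: [0.822, -0.57, -0.001, -0.0]
ft_force: [-0.4, -0.8, -0.2]
gripper_width: 0.0854
```

```bash
cat > snap.py <<'E'
import sys
from h import *
k=sys.argv[1]
s=readout.state();c=cam('wrist');a,d=get_image('wrist')
import pickle;pickle.dump((a,d,c,s),open(k+'.pkl','wb'))
cv2.imwrite(f'pics/{k}.png',cv2.resize(a[...,::-1],(768,576),interpolation=cv2.INTER_CUBIC))
print(s['t'],s['tcp_pos'],s['eef_rot'],np.abs(s['qd']).max(),s['gripper_width'],s['ft_force'])
E
python3 snap.py w1
```

```text
1.55 [ 0.59797325 -0.16966064  0.36013515] [ 8.21637613e-01 -5.70009369e-01 -9.62629845e-04 -1.58465569e-04] 0.03428057178741844 0.08537066243739794 [-0.42565986 -0.80300227 -0.24819097]
```

View pics/w1.png

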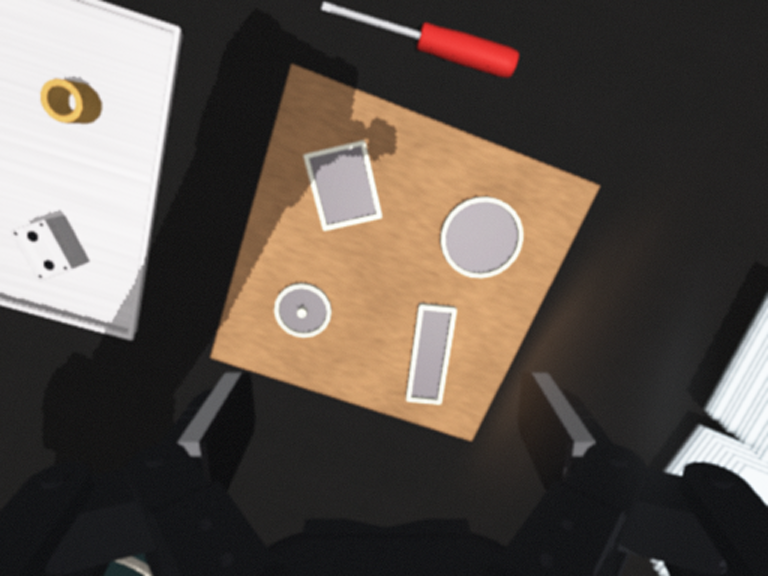

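The wrist view shows all the nests. Rim corners for the bar nest are (419,304), (457,308), (441,404), (406,401). For the block nest they are (305,155), (364,141), (381,217), (324,230). The disc nest centre is (482,237) and the ring nest centre is (302,310).

```bash
python3 - <<'E'
from h import *;import pickle
a,d,c,s=pickle.load(open('w1.pkl','rb'))
W=lambda u,v,z:ray('wrist',u/1.5,v/1.5,z,c)[:2]
for n,q in dict(bar=[(419,304),(457,308),(441,404),(406,401)],block=[(305,155),(364,141),(381,217),(324,230)]).items():
  P=np.array([W(*x,.015) for x in q]);print(n,P.mean(0).round(4));
  for i in range(4):
    e=P[(i+1)%4]-P[i];print('  edge',np.linalg.norm(e).round(4),np.degrees(np.arctan2(e[1],e[0])).round(1))
for n,q in dict(disc=[(441,237),(523,237),(482,196),(482,278)],ring=[(275,311),(331,311),(303,284),(303,338)]).items():
  P=np.array([W(*x,.015) for x in q]);print(n,P.mean(0).round(4),np.linalg.norm(P[0]-P[1]),np.linalg.norm(P[2]-P[3]))
print('post',W(301,313,.021), 'block top guess',W(42,250,.037),'ring',W(62,101,.037))
P=cloud('wrist',d,c)
for u,v in((343,190),(482,237),(432,355),(540,300),(200,400),(60,180)):print(u,v,P[int(v/1.5),int(u/1.5)].round(4))
E
```

```text
bar [ 0.4616 -0.2759]
  edge 0.0433 -75.8
  edge 0.1253 -165.6
  edge 0.0428 105.0
  edge 0.1259 14.6
block [ 0.6101 -0.1174]
  edge 0.0618 -56.7
  edge 0.0787 -147.0
  edge 0.0627 123.4
  edge 0.0789 32.4
disc [ 0.6115 -0.2743] 0.08819165247408843 0.08988117387748555
ring [ 0.4627 -0.1193] 0.06348845668281691 0.06563710616528916
post [ 0.46249382 -0.11809222] block top guess [0.44202462 0.15354163] ring [0.59483544 0.15518538]
343 190 [ 0.6065 -0.1163  0.0091]
482 237 [ 0.6113 -0.2749  0.01  ]
432 355 [ 0.4616 -0.2785  0.0081]
540 300 [ 0.5671 -0.3694  0.0048]
200 400 [ 0.5849 -0.1161  0.3849]
60 180 [0.5091 0.1681 0.0019]
```

Request:
{"method": "servo_tool", "body": {"motion": [[[0, 45, 0, 4], [-8, 90, 0, 8], [-16, 135, 0, 12], [-24, 180, 0, 16], [-32, 225, 0, 20], [-38, 270, 0, 20], [-38, 315, 0, 20], [-38, 360, 0, 20], [-38, 390, 0, 20], [-38, 390, 0, 20], [-38, 390, 0, 20]]]}}

```text
t: 2.7
tcp_pos: [0.5596, 0.2181, 0.3603]
eef_rot: [0.908, -0.42, -0.001, 0.0]
ft_force: [-0.4, -1.5, 0.0]
gripper_width: 0.0854
```

```bash
python3 snap.py w2
```

```text
2.7 [0.55956547 0.21810991 0.3603097 ] [ 9.07559467e-01 -4.19922983e-01 -5.56357664e-04  4.38063949e-04] 0.02373089777948259 0.0854078811777807 [-0.35005962 -1.48622118  0.02183128]
```

View pics/w2.png

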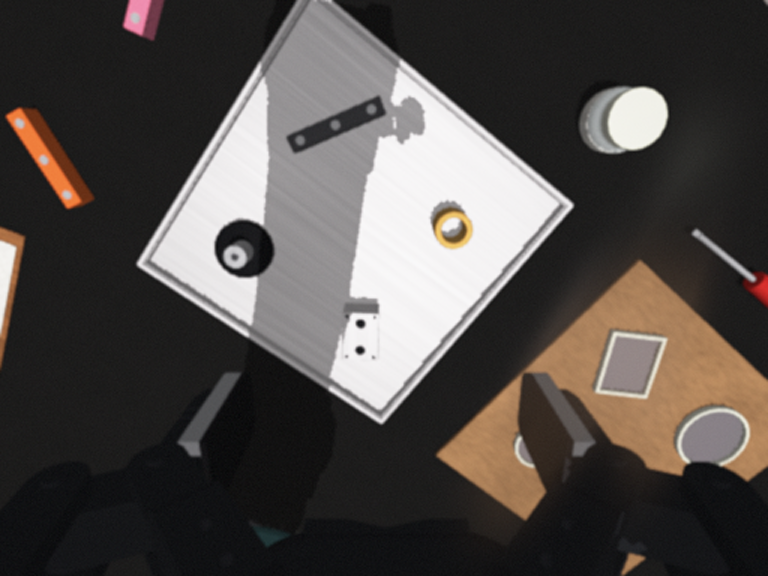

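Tray view: bar from (288,138) to (385,102), ring top at (454,229), disc hub top at (236,257), block top around (361,337). I'll enlarge these for exact corners.

```bash
python3 - <<'E'
import cv2,pickle,numpy as np
a,d,c,s=pickle.load(open('w2.pkl','rb'))
def crop(x,y,w=64,h=48):
    return cv2.resize(a[y:y+h,x:x+w,::-1],(384,288),interpolation=cv2.INTER_CUBIC)
# full-res px origins
o=dict(bar=(186,58),ring=(270,128),disc=(130,140),block=(210,196))
im=np.vstack([np.hstack([crop(186,58,80,60),crop(270,128)]),np.hstack([crop(130,140),crop(210,196)])])
cv2.imwrite('pics/c2.png',im)
E
```

```text
(no output)
```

View pics/c2.png

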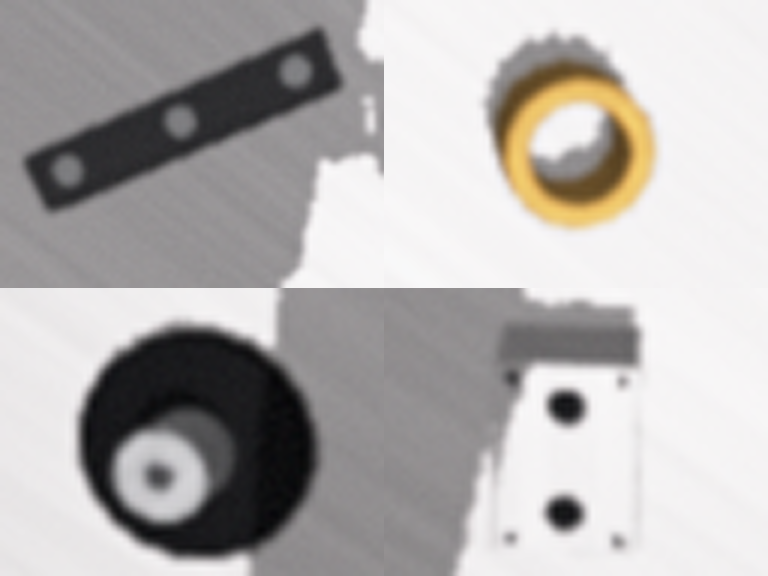

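```bash
python3 - <<'E'
from h import *;import pickle
a,d,c,s=pickle.load(open('w2.pkl','rb'))
W=lambda ox,oy,k,u,v,z:ray('wrist',ox+u/k,oy+v/k,z,c)[:2]
b=np.array([W(186,58,4.8,u,v,.027) for u,v in((68,171),(180,122),(296,71))])
e=b[2]-b[0];print('bar',b,np.degrees(np.arctan2(e[1],e[0])))
print('ring',W(270,128,6,194,152,.037))
print('disc hub',W(130,140,6,159,188,.043),'disc rim c',W(130,140,6,197,153,.015))
p=np.array([W(210,196,6,u,v,.037) for u,v in((183,118),(181,226))]);e=p[1]-p[0]
q=np.array([W(210,196,6,u,v,.037) for u,v in((128,90),(238,93),(234,254),(126,250))])
print('block',p.mean(0),q.mean(0),np.degrees(np.arctan2(e[1],e[0])),[np.degrees(np.arctan2(*(q[j]-q[i])[::-1])) for i,j in((0,3),(1,2),(0,1))],np.linalg.norm(e))
x=s['eef_rot'];print('tool yaw',np.degrees(2*np.arctan2(x[1],x[0])))
for u,v in((150,50),(330,110),(90,250),(70,400/1.5)):pass
# tray corners
for u,v in((568,206),(381,418),(142,264),(322,0)):print(ray('wrist',u/1.5,v/1.5,.014,c)[:2])
E
```

```text
bar [[0.56224897 0.33164295]
 [0.59573357 0.31424897]
 [0.62978656 0.29663297]] -27.401211766166018
ring [0.59528062 0.15822305]
disc hub [0.42922051 0.3118499 ] disc rim c [0.43237682 0.31213204]
block [0.44124718 0.15473898] [0.44106586 0.15476654] -141.55456213131544 [np.float64(-141.7702494969767), np.float64(-141.36450325561884), np.float64(-51.28602702811605)] 0.03252730873435576
tool yaw -49.65946365081987
[0.69120269 0.07810457]
[0.36482902 0.06080767]
[0.34458092 0.387595  ]
[0.67296993 0.39297348]
```

Request:
{"method": "servo_tool", "body": {"motion": [[[-25, -13, -40, -1], [-50, -27, -80, -2], [-75, -40, -120, -2], [-100, -53, -160, -2], [-118, -63, -200, -2], [-118, -63, -245, -2], [-118, -63, -280, -2], [-118, -63, -305, -2], [-118, -63, -325, -2], [-118, -63, -340, -2], [-118, -63, -348, -2], [-118, -63, -348, -2], [-118, -63, -348, -2]]]}}

```text
t: 4.05
tcp_pos: [0.4423, 0.1539, 0.013]
eef_rot: [0.9, -0.437, -0.0, 0.0]
ft_force: [-0.0, -0.6, 0.6]
gripper_width: 0.0851
```

```bash
python3 snap.py w3
```

```text
4.05 [0.44225994 0.15386789 0.01299167] [ 8.99604717e-01 -4.36704953e-01 -1.09966891e-04  3.52531587e-04] 0.009376928861705257 0.08511960718937617 [-0.03827386 -0.60626975  0.6445243 ]
```

View pics/w3.png

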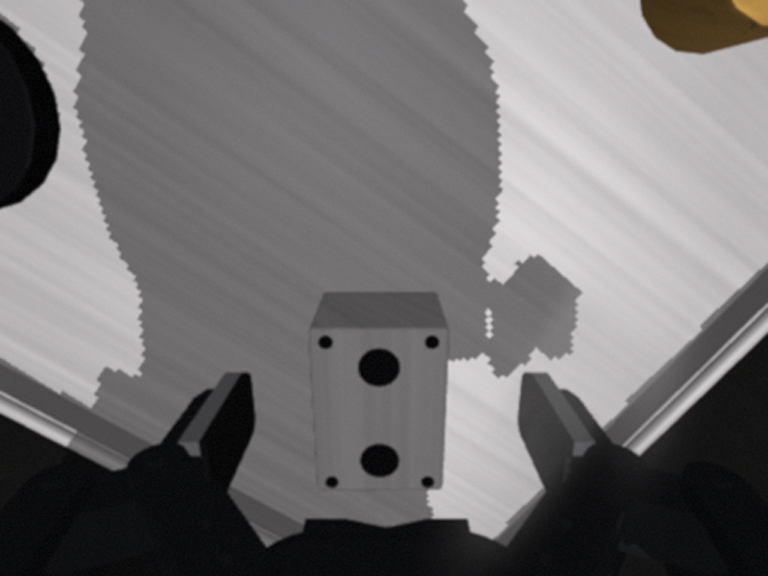

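The block sits centred and square between the pads, with its ports at (379,367) and (379,460). Closing now.

Request:
{"method": "servo_tool", "body": {"motion": [[[0, 0, 0, 0], [0, 0, 0, 0], [0, 0, 0, 0], [0, 0, 0, 0], [0, 0, 0, 0], [0, 0, 0, 0], [0, 0, 0, 0], [0, 0, 0, 0]]], "fingers": 30, "newtons": 50}}

```text
t: 4.9
tcp_pos: [0.4426, 0.1541, 0.0136]
eef_rot: [0.9, -0.437, 0.0, 0.0]
ft_force: [-2.6, -1.6, 11.9]
gripper_width: 0.0387
```

Request:
{"method": "servo_tool", "body": {"motion": [[[0, 0, 10, 0], [0, 0, 30, 0], [0, 0, 60, 0], [0, 0, 100, 0], [0, 0, 120, 0], [0, 0, 120, 0]]]}}

```text
t: 5.5
tcp_pos: [0.4438, 0.1545, 0.1365]
eef_rot: [0.9, -0.437, 0.002, -0.001]
ft_force: [-0.1, -0.2, -2.2]
gripper_width: 0.0391
```

```bash
python3 snap.py w4
```

```text
5.5 [0.44378934 0.15448667 0.13652141] [ 0.89965165 -0.43660136  0.00217831 -0.00119417] 0.058831237525476886 0.039092369133626306 [-0.10639397 -0.24529508 -2.23918721]
```

View pics/w4.png

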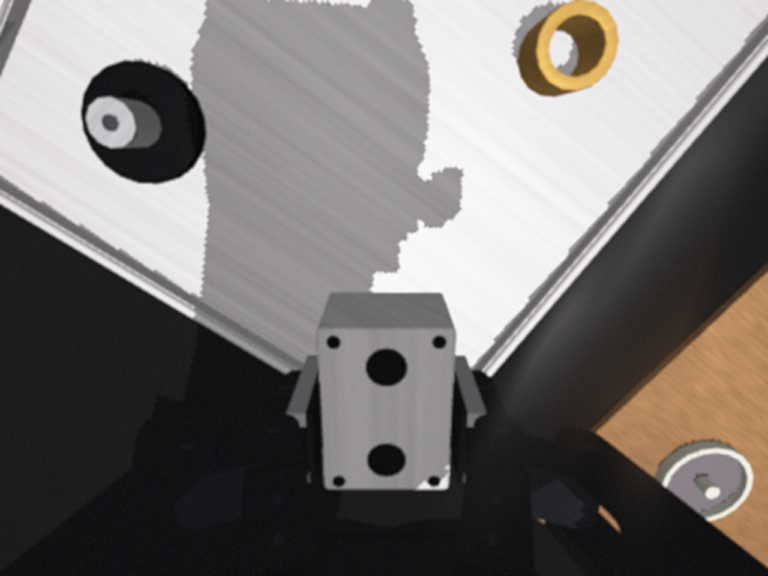

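Request:
{"method": "servo_tool", "body": {"motion": [[[20, -33, 0, -1], [42, -70, 0, -2], [64, -105, 0, -3], [86, -141, 0, -4], [108, -177, 0, -5], [130, -213, 0, -5.5], [150, -247, -10, -5.5], [166, -271, -30, -5.5], [166, -271, -55, -5.5], [166, -271, -80, -5.5], [166, -271, -95, -5.5], [166, -271, -95, -5.5], [166, -271, -95, -5.5]]]}}

```text
t: 6.85
tcp_pos: [0.6091, -0.1166, 0.0399]
eef_rot: [0.878, -0.479, 0.001, -0.0]
ft_force: [0.2, 0.2, -1.6]
gripper_width: 0.0391
```

```bash
python3 snap.py w5
```

```text
6.85 [ 0.60910191 -0.11664433  0.03994578] [ 8.77706118e-01 -4.79197628e-01  1.20441077e-03 -3.90913293e-04] 0.022038063095524595 0.03912463283295871 [ 0.1791978   0.23454074 -1.56643778]
```

View pics/w5.png

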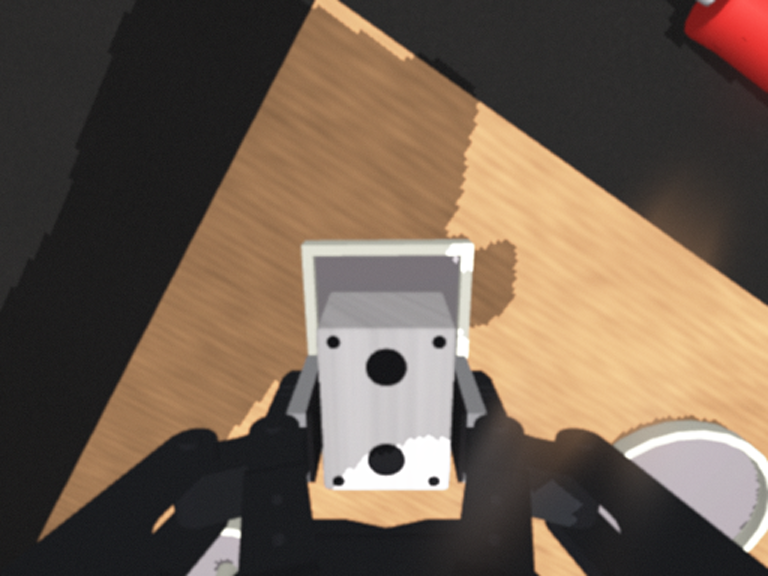

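Block and pocket line up: nest inner edges at 314 and 462, block at 320–455. Lowering.

Request:
{"method": "servo_tool", "body": {"motion": [[[0, 0, -5, 0], [0, 0, -10, 0], [0, 0, -14, 0], [0, 0, -17, 0], [0, 0, -19, 0], [0, 0, -20, 0], [0, 0, -20.5, 0], [0, 0, -20.5, 0]]]}}

```text
t: 7.7
tcp_pos: [0.6095, -0.1168, 0.0201]
eef_rot: [0.878, -0.479, 0.002, -0.001]
ft_force: [-0.4, 0.2, -1.4]
gripper_width: 0.0393
```

Request:
{"method": "servo_tool", "body": {"motion": [[[0, 0, -0.8, 0], [0, 0, -1.5, 0], [0, 0, -2, 0], [0, 0, -2, 0]]]}}

```text
t: 8.1
tcp_pos: [0.6098, -0.1168, 0.0196]
eef_rot: [0.878, -0.479, 0.002, -0.0]
ft_force: [-9.7, 0.9, 23.6]
gripper_width: 0.0393
```

Request:
{"method": "servo_tool", "body": {"motion": [[[0, 0, 0.5, 0], [0, 0, 0.5, 0], [0, 0, 0.5, 0], [0, 0, 1, 0], [0, 0, 10, 0], [0, 0, 35, 0], [0, 0, 80, 0], [-25, 25, 120, 0], [-50, 50, 120, 0], [-50, 50, 120, 0]]], "fingers": 62}}

```text
t: 9.1
tcp_pos: [0.5581, -0.0634, 0.1418]
eef_rot: [0.879, -0.478, 0.003, -0.001]
ft_force: [0.6, -0.6, -0.2]
gripper_width: 0.0621
```

```bash
python3 snap.py w6
```

```text
9.1 [ 0.55814827 -0.0634244   0.14175419] [ 8.78599873e-01 -4.77549357e-01  2.85896360e-03 -8.37668055e-04] 0.06632750588153809 0.06211198537265852 [ 0.5556218  -0.6091629  -0.20509439]
```

View pics/w6.png

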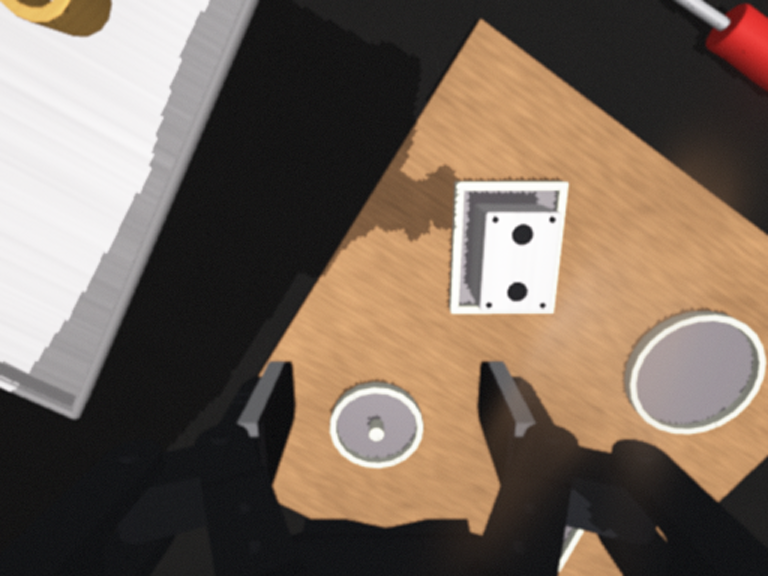

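The block is in its pocket, with ports at (522,234) and (517,291). Next is the ring.

```bash
python3 - <<'E'
from h import *;import pickle
a,d,c,s=pickle.load(open('w6.pkl','rb'))
print(ray('wrist',520/1.5,263/1.5,.043,c))
E
```

```text
[ 0.61002599 -0.11648732  0.043     ]
```

Request:
{"method": "servo_tool", "body": {"motion": [[[7, 40, 0, 0], [15, 85, 0, 0], [22, 130, 0, 0], [30, 175, 0, 0], [37, 215, -10, 0], [37, 221, -40, 0], [37, 221, -75, 0], [37, 221, -100, 0], [37, 221, -118, 0], [37, 221, -129, 0], [37, 221, -129, 0], [37, 221, -129, 0]]], "fingers": 75}}

```text
t: 10.35
tcp_pos: [0.5968, 0.1558, 0.013]
eef_rot: [0.878, -0.478, 0.003, -0.001]
ft_force: [0.2, -0.7, 0.2]
gripper_width: 0.0751
```

```bash
python3 snap.py w7
```

```text
10.35 [0.59680544 0.15578178 0.01301615] [ 0.87818937 -0.47830115  0.0032509  -0.00093599] 0.013352117706594746 0.07506471903943515 [ 0.22440393 -0.7307363   0.21240661]
```

View pics/w7.png

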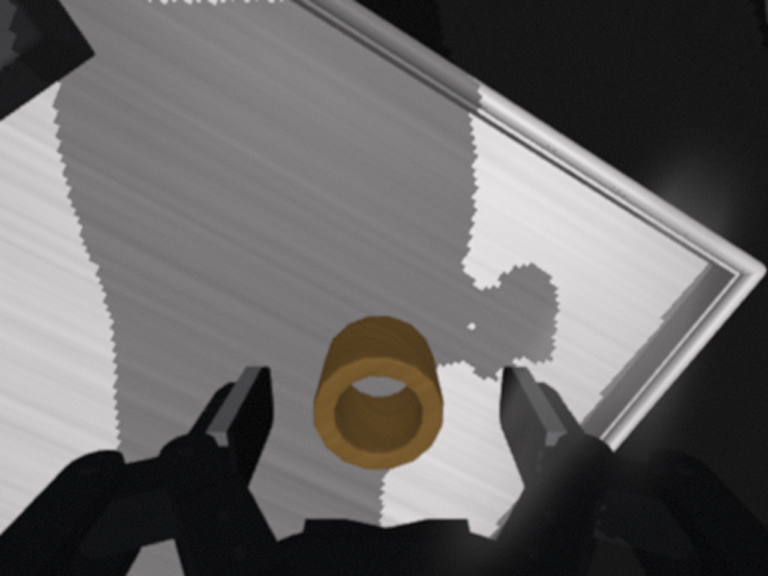

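The ring top is centred at (379,412) between the pads. Closing and lifting.

Request:
{"method": "servo_tool", "body": {"motion": [[[0, 0, 0, 0], [0, 0, 0, 0], [0, 0, 0, 0], [0, 0, 0, 0], [0, 0, 0, 0], [0, 0, 0, 0], [0, 0, 0, 0], [0, 0, 10, 0], [0, 0, 30, 0], [0, 0, 65, 0], [0, 0, 100, 0], [0, 0, 110, 0], [0, 0, 110, 0]]], "fingers": 30, "newtons": 50}}

```text
t: 11.7
tcp_pos: [0.5978, 0.1559, 0.1252]
eef_rot: [0.878, -0.478, 0.005, -0.002]
ft_force: [1.2, 0.0, -2.1]
gripper_width: 0.0387
```

```bash
python3 snap.py w8
```

```text
11.7 [0.59775048 0.15593658 0.12523048] [ 0.87814647 -0.47836487  0.0046643  -0.00201903] 0.044217050376467934 0.038716487449466506 [ 1.21862793  0.03217667 -2.12828891]
```

View pics/w8.png

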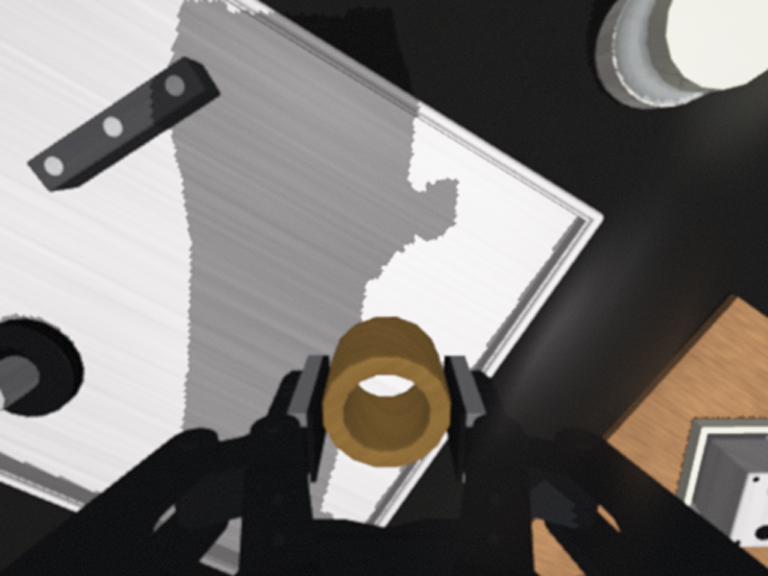

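```bash
python3 - <<'E'
from h import *;import pickle
a,d,c,s=pickle.load(open('w8.pkl','rb'))
print(ray('wrist',387/1.5,410/1.5,.149,c),s['tcp_pos'])
E
```

```text
[0.59933039 0.15732236 0.149     ] [0.59775048 0.15593658 0.12523048]
```

Request:
{"method": "servo_tool", "body": {"motion": [[[-16, -33, 5, 0], [-34, -70, 5, 0], [-52, -106, 5, 0], [-70, -142, 5, 0], [-88, -178, 5, 0], [-106, -214, 5, 0], [-122, -248, 0, 0], [-135, -274, -20, 0], [-135, -274, -45, 0], [-135, -274, -62, 0], [-135, -274, -70, 0], [-135, -274, -70, 0], [-135, -274, -70, 0]]]}}

```text
t: 13.05
tcp_pos: [0.4621, -0.1181, 0.0537]
eef_rot: [0.878, -0.478, 0.004, -0.001]
ft_force: [0.5, -0.1, -0.9]
gripper_width: 0.0388
```

```bash
python3 snap.py w9
```

```text
13.05 [ 0.46208951 -0.11809067  0.0536964 ] [ 0.87826633 -0.47815606  0.00365619 -0.00129115] 0.016568383433659788 0.038794352677190024 [ 0.5280422  -0.08858985 -0.93349426]
```

View pics/w9.png

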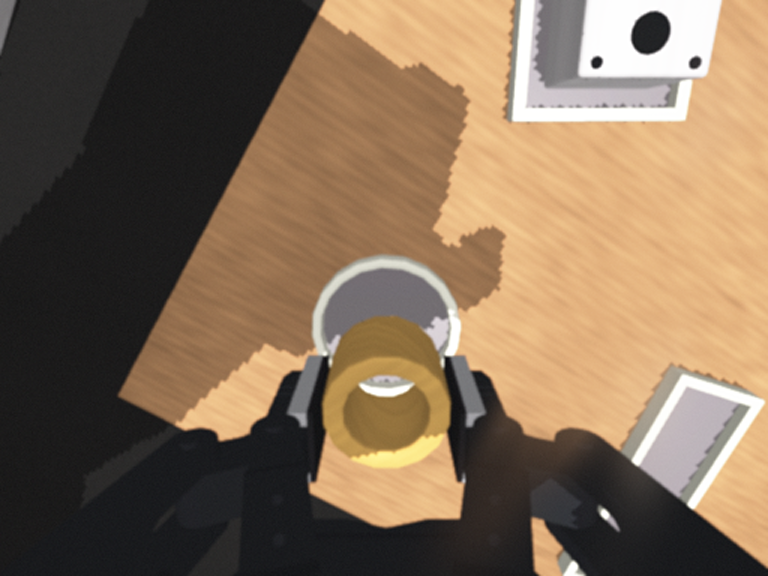

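Request:
{"method": "servo_tool", "body": {"motion": [[[-1, -1, -8, 0], [-1, -1, -16, 0], [-1, -1, -22, 0], [-1, -1, -27, 0], [-1, -1, -30, 0], [-1, -1, -32, 0], [-1, -1, -33, 0], [-1, -1, -33.5, 0], [-1, -1, -33.5, 0]]]}}

```text
t: 14.0
tcp_pos: [0.4614, -0.1192, 0.0206]
eef_rot: [0.878, -0.478, 0.004, -0.001]
ft_force: [1.1, -0.3, -1.0]
gripper_width: 0.0384
```

Request:
{"method": "servo_tool", "body": {"motion": [[[0, 0, -0.8, 0], [0, 0, -1.6, 0], [0, 0, -2.2, 0], [0, 0, -2.6, 0], [0, 0, -2.6, 0]]]}}

```text
t: 14.5
tcp_pos: [0.4617, -0.1193, 0.0201]
eef_rot: [0.878, -0.478, 0.005, -0.001]
ft_force: [-20.3, 4.1, 62.2]
gripper_width: 0.0384
```

Request:
{"method": "servo_tool", "body": {"motion": [[[0, 0, 0.3, 0], [0, 0, 0.3, 0]]]}}

```text
t: 14.7
tcp_pos: [0.462, -0.1194, 0.0209]
eef_rot: [0.878, -0.478, 0.005, -0.001]
ft_force: [0.1, -0.5, -2.1]
gripper_width: 0.0388
```

Request:
{"method": "servo_tool", "body": {"motion": [[[0, 0, 0, 0], [0, 0, 0, 0], [0, 0, 0.5, 0], [0, 0, 1, 0], [0, 0, 12, 0], [0, 0, 40, 0], [0, 0, 85, 0], [-20, 20, 120, 0], [-40, 40, 130, 0], [-40, 40, 130, 0]]], "fingers": 58}}

```text
t: 15.7
tcp_pos: [0.4209, -0.0777, 0.1532]
eef_rot: [0.879, -0.477, 0.007, -0.001]
ft_force: [-0.1, -0.6, -0.4]
gripper_width: 0.0581
```

```bash
python3 snap.py w10
```

```text
15.7 [ 0.42091207 -0.07773219  0.15317137] [ 8.78802803e-01 -4.77138533e-01  6.62513862e-03 -7.49504245e-04] 0.07492236799553549 0.058107008843584926 [-0.0729089  -0.56239807 -0.42442531]
```

View pics/w10.png

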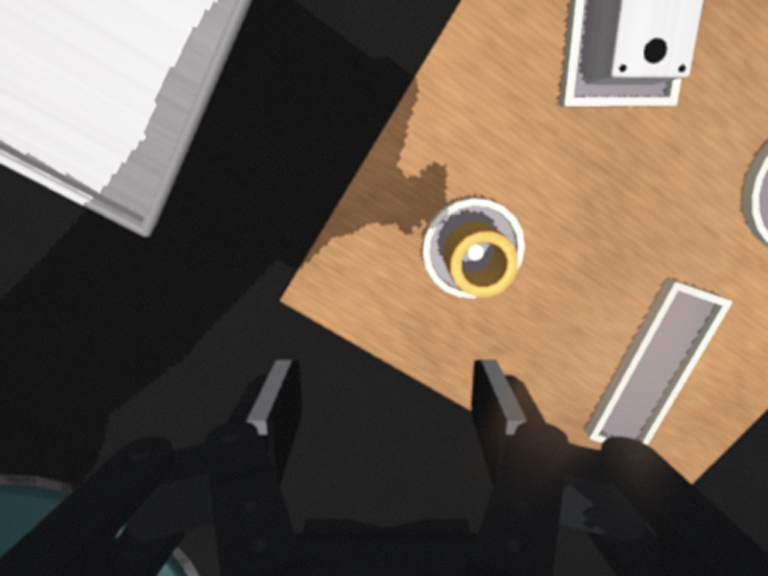

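The ring stands around the post, top at (484,264). Next is the disc.

Request:
{"method": "servo_tool", "body": {"motion": [[[2, 45, 0, 0], [4, 90, 0, 0], [6, 135, 0, 0], [8, 180, 0, 0], [8, 225, 0, 0], [8, 270, 0, 0], [8, 315, 0, 0], [8, 355, 0, 0], [8, 388, -20, 0], [8, 388, -50, 0], [8, 388, -75, 0], [8, 388, -80, 0], [8, 388, -80, 0], [8, 388, -80, 0]]]}}

```text
t: 17.15
tcp_pos: [0.4304, 0.3093, 0.0735]
eef_rot: [0.878, -0.478, 0.007, -0.001]
ft_force: [0.5, -0.2, -0.1]
gripper_width: 0.0579
```

```bash
python3 snap.py w11
```

```text
17.15 [0.43041647 0.30934459 0.07353905] [ 0.87846441 -0.47775837  0.00674837 -0.00129697] 0.010977199598031253 0.05786207576972576 [ 0.47604152 -0.23251205 -0.08383851]
```

View pics/w11.png

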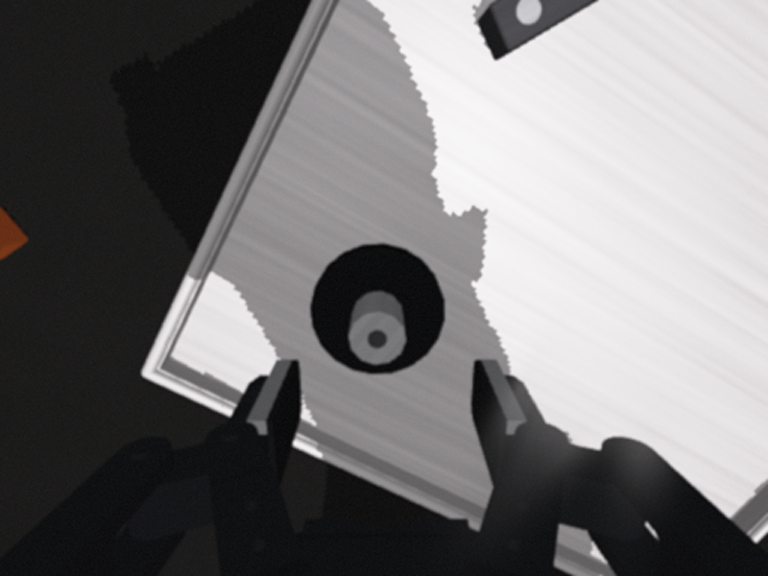

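```bash
python3 - <<'E'
from h import *;import pickle
a,d,c,s=pickle.load(open('w11.pkl','rb'))
print(ray('wrist',377/1.5,339/1.5,.043,c),s['tcp_pos'],ray('wrist',378/1.5,309/1.5,.015,c))
E
```

```text
[0.42902569 0.31289607 0.043     ] [0.43041647 0.30934459 0.07353905] [0.43147176 0.31413618 0.015     ]
```

Request:
{"method": "servo_tool", "body": {"motion": [[[0, 4, -15, 0], [0, 4, -30, 0], [0, 4, -43, 0], [0, 4, -50, 0], [0, 4, -54, 0], [0, 4, -54, 0], [0, 4, -54, 0]]]}}

```text
t: 17.9
tcp_pos: [0.4306, 0.3135, 0.0199]
eef_rot: [0.878, -0.478, 0.007, -0.002]
ft_force: [-0.2, 0.0, 0.5]
gripper_width: 0.058
```

Request:
{"method": "servo_tool", "body": {"motion": [[[0, 0, 0, 0], [0, 0, 0, 0], [0, 0, 0, 0], [0, 0, 0, 0], [0, 0, 0, 0], [0, 0, 0, 0], [0, 0, 0, 0]]], "fingers": 14, "newtons": 50}}

```text
t: 18.6
tcp_pos: [0.4309, 0.3136, 0.0205]
eef_rot: [0.878, -0.478, 0.007, -0.002]
ft_force: [-1.8, -2.9, 8.7]
gripper_width: 0.0226
```

Request:
{"method": "servo_tool", "body": {"motion": [[[0, 0, 10, 0], [0, 0, 30, 0], [0, 0, 65, 0], [0, 0, 100, 0], [0, 0, 110, 0], [0, 0, 110, 0]]]}}

```text
t: 19.2
tcp_pos: [0.4316, 0.3139, 0.1322]
eef_rot: [0.878, -0.478, 0.008, -0.003]
ft_force: [1.7, -0.1, -2.1]
gripper_width: 0.0224
```

```bash
python3 snap.py w12
```

```text
19.2 [0.43159669 0.31390273 0.1322015 ] [ 0.87834604 -0.47794632  0.00814118 -0.00304619] 0.04638754793395476 0.022417926301779037 [ 1.69949282 -0.14088795 -2.11624394]
```

View pics/w12.png

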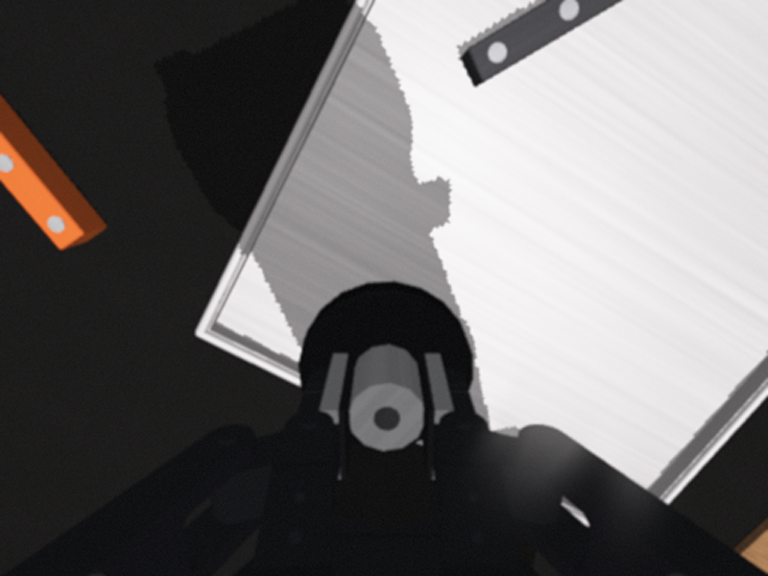

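Request:
{"method": "servo_tool", "body": {"motion": [[[10, -40, 0, 0], [24, -82, 0, 0], [38, -126, 0, 0], [52, -170, 0, 0], [66, -214, 0, 0], [80, -258, 0, 0], [94, -302, 0, 0], [108, -346, 0, 0], [122, -390, 0, 0], [136, -434, 0, 0], [150, -478, 0, 0], [164, -522, 0, 0], [176, -562, 0, 0], [180, -588, -20, 0], [180, -588, -50, 0], [180, -588, -65, 0], [180, -588, -65, 0], [180, -588, -65, 0]]]}}

```text
t: 21.05
tcp_pos: [0.6113, -0.2736, 0.0659]
eef_rot: [0.879, -0.477, 0.007, -0.002]
ft_force: [1.2, 0.3, -1.2]
gripper_width: 0.0225
```

```bash
python3 snap.py w13;python3 - <<'E'
from h import *;import pickle
for k in('w12','w13'):
  a,d,c,s=pickle.load(open(k+'.pkl','rb'))
  z=s['tcp_pos'][2]-.0175+.04
  print(ray('wrist',386.5/1.5,418/1.5,z,c)[:2]-s['tcp_pos'][:2])
print('nest px',np.array(proj('wrist',(.6115,-.2743,.015),c))*1.5)
E
```

```text
21.05 [ 0.61130827 -0.27356689  0.06593273] [ 0.8786426  -0.47741741  0.0073767  -0.00231754] 0.023929422328393627 0.022478863816007957 [ 1.24582334  0.33221463 -1.16535823]
[-0.00165723 -0.00040375]
[-0.00159563 -0.00041573]
nest px [387.12541441 322.79439629]
```

View pics/w13.png

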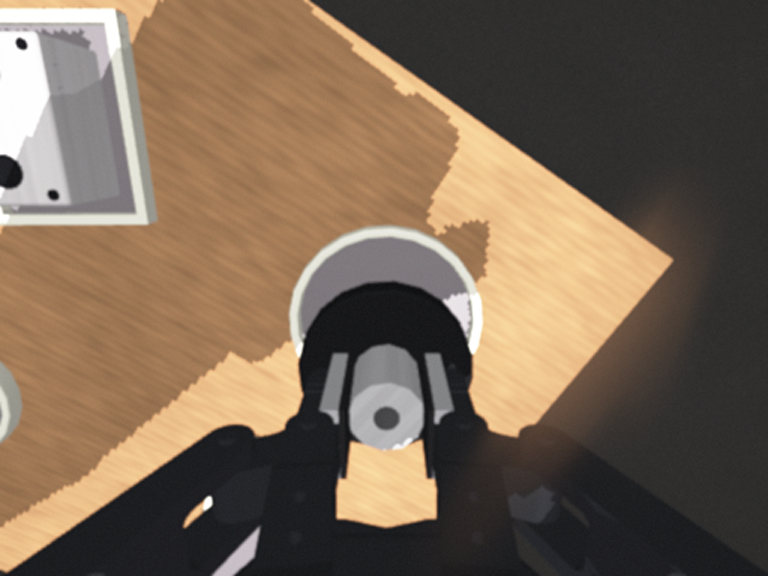

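Disc and pocket are aligned: nest rim at 291–482, disc at 299–472. Shifting 1 mm and lowering.

Request:
{"method": "servo_tool", "body": {"motion": [[[1, 0, -8, 0], [1, 0, -16, 0], [1, 0, -23, 0], [1, 0, -29, 0], [1, 0, -33, 0], [1, 0, -36, 0], [1, 0, -38, 0], [1, 0, -38.5, 0], [1, 0, -38.5, 0]]]}}

```text
t: 22.0
tcp_pos: [0.6127, -0.274, 0.0283]
eef_rot: [0.879, -0.477, 0.008, -0.002]
ft_force: [0.2, -0.1, -2.1]
gripper_width: 0.0226
```

Request:
{"method": "servo_tool", "body": {"motion": [[[0, 0, -0.7, 0], [0, 0, -1.2, 0], [0, 0, -1.2, 0]]]}}

```text
t: 22.3
tcp_pos: [0.6128, -0.274, 0.0272]
eef_rot: [0.879, -0.477, 0.008, -0.002]
ft_force: [-0.6, -0.3, -1.7]
gripper_width: 0.0223
```

Request:
{"method": "servo_tool", "body": {"motion": [[[0, 0, -0.6, 0], [0, 0, -1.2, 0], [0, 0, -1.2, 0]]]}}

```text
t: 22.6
tcp_pos: [0.613, -0.274, 0.0265]
eef_rot: [0.879, -0.478, 0.008, -0.002]
ft_force: [-3.8, 0.4, 8.0]
gripper_width: 0.0221
```

Request:
{"method": "servo_tool", "body": {"motion": [[[0, 0, 0, 0], [0, 0, 0, 0], [0, 0, 0, 0], [0, 0, 0.5, 0], [0, 0, 12, 0], [0, 0, 40, 0], [0, 0, 85, 0], [-20, 20, 120, 0], [-40, 40, 130, 0], [-40, 40, 130, 0]]], "fingers": 50}}

```text
t: 23.6
tcp_pos: [0.5725, -0.2319, 0.1598]
eef_rot: [0.879, -0.476, 0.01, -0.002]
ft_force: [1.4, 0.1, -0.1]
gripper_width: 0.0499
```

```bash
python3 snap.py w14
```

```text
23.6 [ 0.57248303 -0.23187843  0.1598121 ] [ 0.87911625 -0.47649925  0.00990381 -0.00223487] 0.06702660221318933 0.04989188093870042 [ 1.44622269  0.07555615 -0.05358143]
```

View pics/w14.png

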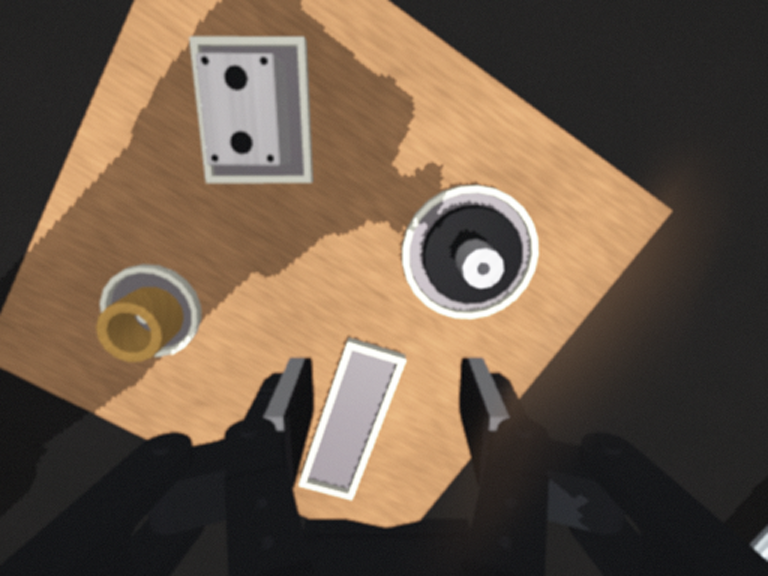

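Block, ring and disc are all inside their rims: the hub is at (484,268), the ring at (129,332) and the block at (238,110). Next is the bar.

Request:
{"method": "servo_tool", "body": {"motion": [[[2, 40, 0, -3], [4, 83, 0, -8], [6, 127, 0, -13], [8, 171, 0, -18], [10, 215, 0, -23], [12, 259, 0, -28], [14, 303, 0, -34], [16, 347, 0, -40], [18, 391, 0, -46], [20, 435, 0, -52], [22, 479, 0, -58], [23, 520, -20, -60.5], [23, 546, -50, -60.5], [23, 546, -80, -60.5], [23, 546, -90, -60.5], [23, 546, -90, -60.5], [23, 546, -90, -60.5]]]}}

```text
t: 25.35
tcp_pos: [0.5969, 0.3122, 0.07]
eef_rot: [-0.518, 0.855, -0.009, -0.002]
ft_force: [-0.1, -0.1, 1.0]
gripper_width: 0.0499
```

```bash
python3 snap.py w15
```

```text
25.35 [0.59689541 0.31216886 0.0699582 ] [-0.51841624  0.85507229 -0.00947537 -0.00248888] 0.016533487086463516 0.04985096980043806 [-0.1207589  -0.05128844  1.02200317]
```

View pics/w15.png

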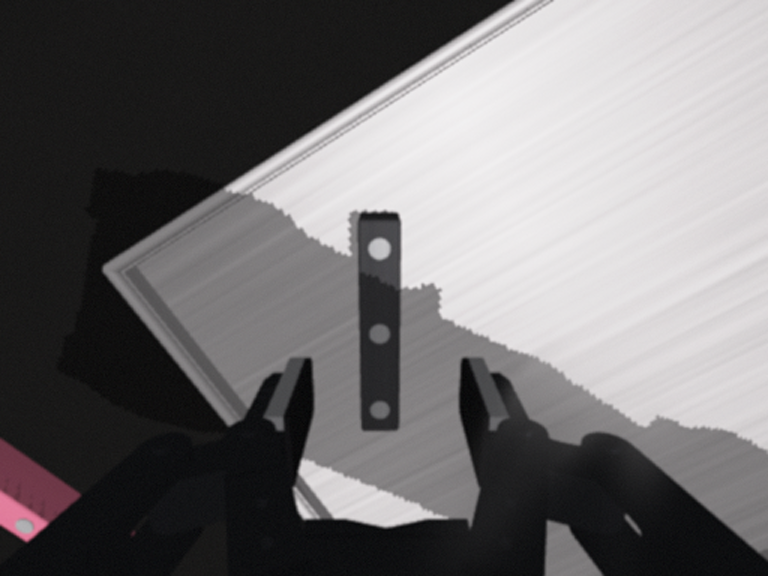

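```bash
python3 - <<'E'
from h import *;import pickle
a,d,c,s=pickle.load(open('w15.pkl','rb'))
P=np.array([ray('wrist',379.5/1.5,v/1.5,.027,c)[:2] for v in(249,333.5,410)])
e=P[2]-P[0];x=s['eef_rot'];print(P,np.degrees(np.arctan2(e[1],e[0])),'yaw',np.degrees(2*np.arctan2(x[1],x[0])),s['tcp_pos'],s['joints'])
E
```

```text
[[0.62929216 0.2976406 ]
 [0.59591653 0.31518858]
 [0.5621359  0.3329495 ]] 152.26585204425524 yaw 242.45548619262567 [0.59689541 0.31216886 0.0699582 ] [-0.33369389  0.69633194 -0.29266077  1.5843964   0.26192601  0.90447472
 -2.77766753]
```

Joint 7 is at -2.78, close to its limit of -2.82. I'll take the equivalent grasp a half turn away instead.

Request:
{"method": "servo_tool", "body": {"motion": [[[0, 0, 10, 5], [0, 0, 20, 13], [0, 0, 20, 21], [0, 0, 20, 29], [0, 0, 20, 37], [0, 0, 20, 45], [0, 0, 20, 53], [0, 0, 20, 61], [0, 0, 20, 69], [0, 0, 20, 77], [0, 0, 20, 85], [0, 0, 20, 93], [0, 0, 20, 101], [0, 0, 20, 109], [0, 0, 20, 117], [0, 0, 20, 125], [0, 0, 20, 133], [0, 0, 20, 141], [0, 0, 20, 149], [0, 0, 20, 150]]]}}

```text
t: 27.4
tcp_pos: [0.5982, 0.3114, 0.0917]
eef_rot: [0.96, 0.28, 0.005, -0.008]
ft_force: [0.1, 0.1, 0.0]
gripper_width: 0.0501
```

Request:
{"method": "servo_tool", "body": {"motion": [[[-1, 3, 0, 8], [-1, 3, 0, 16], [-1, 3, 0, 24], [-1, 3, 0, 30], [-1, 3, 0, 30], [-1, 3, 0, 30]]]}}

```text
t: 28.0
tcp_pos: [0.5976, 0.3141, 0.0922]
eef_rot: [0.856, 0.516, 0.003, -0.009]
ft_force: [-0.6, 0.4, 0.2]
gripper_width: 0.0499
```

```bash
python3 snap.py w16; python3 -c "
from h import *
x=readout.state();q=x['eef_rot'];print(x['joints'],np.degrees(2*np.arctan2(q[1],q[0])))"
```

```text
28.0 [0.59759727 0.31414774 0.09223373] [ 0.85626539  0.5164422   0.00322959 -0.00930659] 0.00572117176385791 0.049859160480319055 [-0.62845502  0.36787601  0.17593714]
[ 0.10491037  0.88405323 -0.98987337  1.56279665  0.77819058  1.12338216
  0.02719593] 62.2402086898394
```

View pics/w16.png

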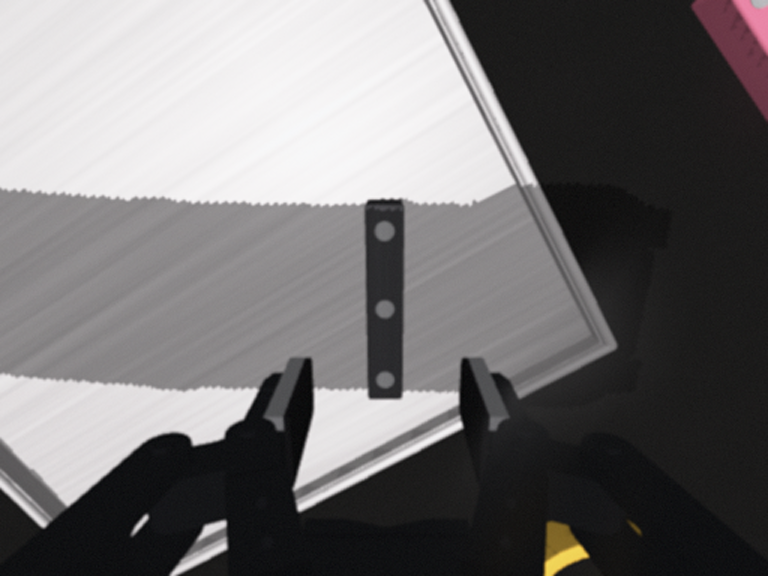

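```bash
python3 - <<'E'
from h import *;import pickle
a,d,c,s=pickle.load(open('w16.pkl','rb'))
P=np.array([ray('wrist',384.7/1.5,v/1.5,.027,c)[:2] for v in(231.5,309,380)]);print(P,s['tcp_pos'])
E
```

```text
[[0.56293325 0.33322   ]
 [0.59626165 0.31564763]
 [0.63007226 0.29782101]] [0.59759727 0.31414774 0.09223373]
```

Request:
{"method": "servo_tool", "body": {"motion": [[[-2, 0, -15, 0], [-2, 0, -35, 0], [-2, 0, -50, 0]]]}}

```text
t: 28.35
tcp_pos: [0.5949, 0.3137, 0.0396]
eef_rot: [0.856, 0.516, 0.002, -0.009]
ft_force: [0.4, -0.5, -0.7]
gripper_width: 0.0498
```

```bash
python3 -c "
from h import *
x=readout.state();print(x['joints'],x['tcp_pos'])"
```

```text
[ 0.0829954   0.93988339 -0.94425394  1.58838648  0.82931946  1.05225593
 -0.00648386] [0.59490868 0.31367541 0.03961669]
```

Request:
{"method": "servo_tool", "body": {"motion": [[[1, 1.5, -12, 0], [1, 1.5, -21, 0], [1, 1.5, -26, 0], [1, 1.5, -28, 0], [1, 1.5, -28, 0], [1, 1.5, -28, 0]]]}}

```text
t: 28.95
tcp_pos: [0.5962, 0.3154, 0.0122]
eef_rot: [0.856, 0.516, 0.003, -0.009]
ft_force: [-0.1, -0.0, 0.8]
gripper_width: 0.0499
```

Request:
{"method": "servo_tool", "body": {"motion": [[[0, 0, 0, 0], [0, 0, 0, 0], [0, 0, 0, 0], [0, 0, 0, 0], [0, 0, 0, 0], [0, 0, 0, 0], [0, 0, 0, 0]]], "fingers": 8, "newtons": 60}}

```text
t: 29.65
tcp_pos: [0.5965, 0.3155, 0.0128]
eef_rot: [0.856, 0.516, 0.003, -0.009]
ft_force: [-0.8, -1.1, 5.9]
gripper_width: 0.0164
```

Request:
{"method": "servo_tool", "body": {"motion": [[[0, 0, 10, 0], [0, 0, 30, 0], [0, 0, 65, 0], [0, 0, 100, 0], [0, 0, 110, 0], [0, 0, 110, 0]]]}}

```text
t: 30.25
tcp_pos: [0.5971, 0.3159, 0.1255]
eef_rot: [0.856, 0.516, 0.005, -0.009]
ft_force: [0.3, -0.7, -1.9]
gripper_width: 0.0162
```

```bash
python3 snap.py w17;python3 -c "
from h import *
x=readout.state();print(x['joints'],x['tcp_pos'])"
```

```text
30.25 [0.59713178 0.3159165  0.12550676] [ 0.8563209   0.51634967  0.00472768 -0.00867089] 0.042780584578534876 0.016236709918005993 [ 0.28110913 -0.73768278 -1.91541672]
[ 0.11441312  0.84959526 -1.01452399  1.54702087  0.74854446  1.16544958
  0.0410654 ] [0.59668309 0.31532753 0.12360846]
```

View pics/w17.png

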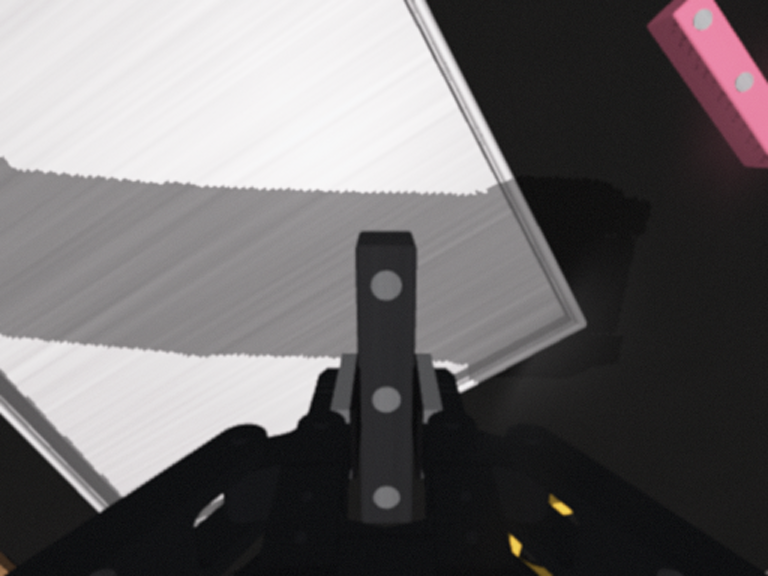

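Request:
{"method": "servo_tool", "body": {"motion": [[[-4, -18, 0, -4], [-11, -50, 0, -11], [-19, -83, 0, -18.5], [-26, -115, 0, -26], [-34, -148, 0, -33.5], [-41, -180, 0, -41], [-49, -213, 0, -48.5], [-56, -246, 0, -56], [-64, -279, 0, -63.5], [-71, -312, 0, -71], [-79, -345, 0, -78.5], [-86, -378, 0, -86], [-94, -411, 0, -93.5], [-101, -444, 0, -101], [-109, -477, 0, -108.5], [-116, -510, 0, -116], [-123, -540, 0, -122], [-123, -540, 0, -122]]]}}

```text
t: 32.1
tcp_pos: [0.4716, -0.2286, 0.1225]
eef_rot: [0.864, -0.503, 0.008, -0.0]
ft_force: [0.1, -0.1, -3.1]
gripper_width: 0.0161
```

```bash
python3 -c "
from h import *
x=readout.state();q=x['eef_rot'];print(x['joints'],x['tcp_pos'],np.degrees(2*np.arctan2(q[1],q[0])),x['gripper_width'])"
```

```text
[ 0.88543411  0.43241439 -0.60150051  1.95595913  0.33041419  0.83261187
 -0.94784464] [ 0.47162576 -0.22859249  0.12245169] -60.34663857294885 0.016074224293220293
```

Request:
{"method": "servo_tool", "body": {"motion": [[[-3, -16, -5, -5], [-7, -32, -15, -10], [-10, -47, -30, -15], [-10, -47, -50, -15], [-10, -47, -60, -15], [-10, -47, -60, -15], [-10, -47, -60, -15]]]}}

```text
t: 32.8
tcp_pos: [0.4618, -0.275, 0.0626]
eef_rot: [0.792, -0.611, 0.008, 0.001]
ft_force: [0.2, 0.1, -2.3]
gripper_width: 0.0166
```

```bash
python3 snap.py w18;python3 -c "
from h import *;import pickle
a,d,c,x=pickle.load(open('w18.pkl','rb'))
q=x['eef_rot'];print(np.degrees(2*np.arctan2(q[1],q[0])))
for v in (285,399,497): print(ray('wrist',386/1.5,v/1.5,x['tcp_pos'][2]-.0098+.024,c))
for dx in (-62,62):
  for dy in (-21,21):
    t=np.radians(14.6);X=.4616+(dx*np.cos(t)-dy*np.sin(t))/1e3;Y=-.276+(dx*np.sin(t)+dy*np.cos(t))/1e3
    print(dx,dy,np.round(np.array(proj('wrist',(X,Y,.015),c))*1.5))
"
```

```text
32.8 [ 0.46182788 -0.27498289  0.06262878] [ 7.91918867e-01 -6.10571067e-01  8.17650085e-03  7.90332313e-04] 0.014689207578886736 0.01660434812675705 [ 0.16630715  0.10823382 -2.26716458]
-75.26459356641206
[ 0.49815577 -0.26478109  0.07682878]
[ 0.46151528 -0.27445574  0.07682878]
[ 0.42467175 -0.284184    0.07682878]
-62 -21 [430. 444.]
-62 21 [344. 444.]
62 -21 [440. 184.]
62 21 [336. 183.]
```

View pics/w18.png

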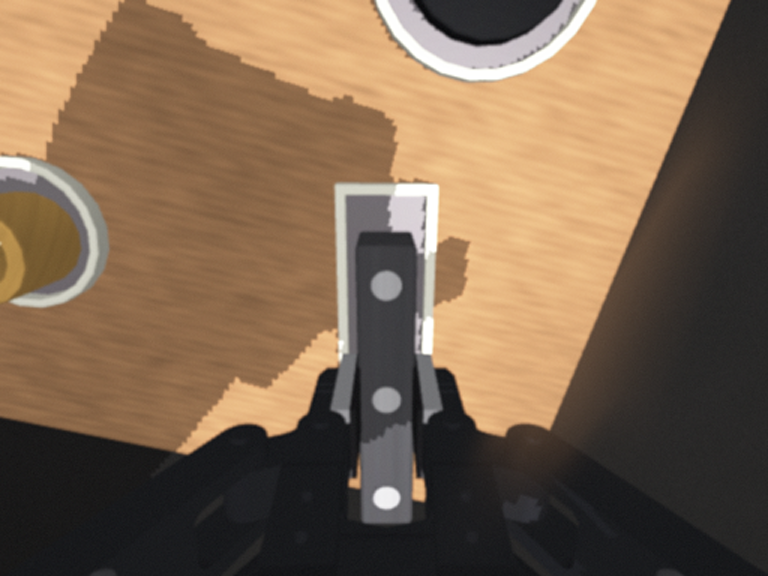

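The bar is aligned and centred over its pocket: nest top edge at 335–438, bar at 357–416. Lowering.

Request:
{"method": "servo_tool", "body": {"motion": [[[0, -1, -10, 0], [0, -1, -20, 0], [0, -1, -29, 0], [0, -1, -35, 0], [0, -1, -39, 0], [0, -1, -41, 0], [0, -1, -42, 0], [0, -1, -42, 0]]]}}

```text
t: 33.65
tcp_pos: [0.4621, -0.2763, 0.0211]
eef_rot: [0.792, -0.611, 0.009, 0.001]
ft_force: [0.8, 0.4, -2.4]
gripper_width: 0.0169
```

Request:
{"method": "servo_tool", "body": {"motion": [[[0, 0, -0.8, 0], [0, 0, -1.6, 0], [0, 0, -1.6, 0]]]}}

```text
t: 33.95
tcp_pos: [0.4621, -0.2763, 0.0195]
eef_rot: [0.792, -0.611, 0.009, 0.001]
ft_force: [-0.9, 0.5, -2.9]
gripper_width: 0.0163
```

Request:
{"method": "servo_tool", "body": {"motion": [[[0, 0, -0.6, 0], [0, 0, -1.2, 0], [0, 0, -1.2, 0]]]}}

```text
t: 34.25
tcp_pos: [0.4622, -0.2764, 0.0187]
eef_rot: [0.792, -0.611, 0.009, 0.001]
ft_force: [-4.1, 1.8, 9.5]
gripper_width: 0.0162
```

Request:
{"method": "servo_tool", "body": {"motion": [[[0, 0, 0, 0], [0, 0, 0, 0], [0, 0, 0, 0], [0, 0, 0.5, 0], [0, 0, 12, 0], [0, 0, 40, 0], [0, 0, 85, 0], [0, 20, 130, 0], [10, 50, 180, 0], [20, 70, 220, 0], [30, 70, 240, 0], [30, 70, 240, 0], [30, 70, 240, 0]]], "fingers": 42}}

```text
t: 35.55
tcp_pos: [0.492, -0.2064, 0.2592]
eef_rot: [0.792, -0.611, 0.009, 0.001]
ft_force: [-0.5, -0.3, -0.9]
gripper_width: 0.0419
```

```bash
python3 snap.py w19; python3 - <<'E'
from h import *
a,d=get_image('side');b,_=get_image('scene')
cv2.imwrite('pics/s19.png',np.hstack([cv2.resize(a[90:220,260:440,::-1],(400,290),interpolation=cv2.INTER_CUBIC),cv2.resize(b[160:290,30:210,::-1],(400,290),interpolation=cv2.INTER_CUBIC)]))
E
```

```text
35.55 [ 0.49198434 -0.20640593  0.25917098] [ 0.79183522 -0.61066427  0.00922127  0.00105265] 0.02838714999416538 0.04190156044915436 [-0.50838784 -0.25017373 -0.88781332]
```

View pics/w19.png

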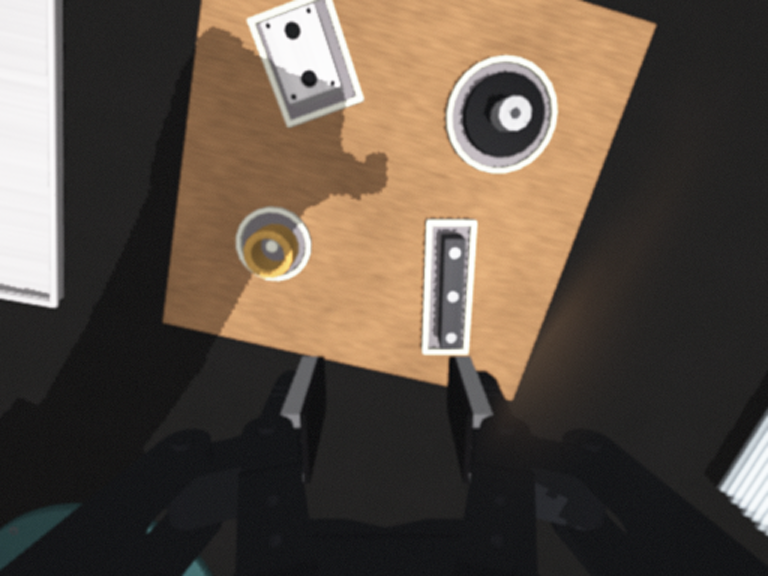

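View pics/s19.png

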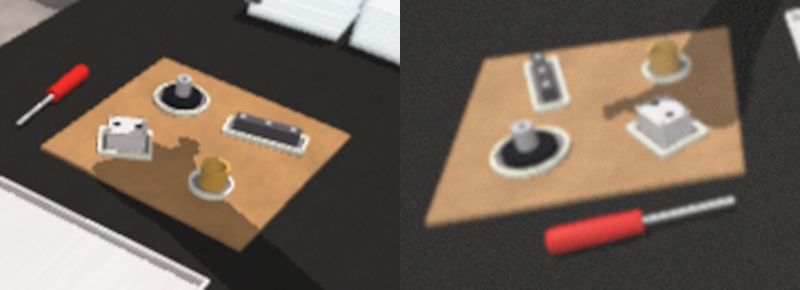

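```bash
python3 - <<'E'
from h import *;import pickle
a,d,c,s=pickle.load(open('w19.pkl','rb'));P=cloud('wrist',d,c)
N=dict(block=(.6101,-.1174),bar=(.4616,-.2759),disc=(.6115,-.2743),ring=(.4625,-.1185))
for k,u,v,z in(('block',300.5,54,.043),('bar',453,296,.033),('disc',515,113,.049),('ring',271,251,.043)):
  p=ray('wrist',u/1.5,v/1.5,z,c)[:2];print(k,((p-N[k])*1e3).round(1),'mm')
for n,u,v in(('block',290,60),('block2',318,70),('bar top',449,275),('bar bot',447,320),('disc',475,120),('ring l',253,252),('ring r',290,252)):print(n,P[int(v/1.5),int(u/1.5),2].round(4))
manip.close_job()
E
```

```text
block [-0.4  0.9] mm
bar [ 0.3 -0.9] mm
disc [-0.6 -0.4] mm
ring [ 2.1 -4. ] mm
block 0.0431
block2 0.0424
bar top 0.0325
bar bot 0.0317
disc 0.0206
ring l 0.0399
ring r 0.044
the job is handed in; nothing more can be done
```

All four parts are in their own nests, and I handed the job in at about 36 s of the 99 s limit. `close_job` gives no verdict, so this rests on my own last checks.

| Part | Offset from nest centre (limit 14 mm) | Top height: measured (expected) |
|---|---|---|
| Block | 1 mm | 42–43 mm (43 mm) |
| Bar | 1 mm | 32–33 mm (33 mm) |
| Disc | 1 mm | 21 mm on the plate (21 mm) |
| Ring | 4.5 mm | 40 and 44 mm on its two sides (43 mm) |

- **Position and seating:** In the final wrist, side and scene images every part sits flat and upright inside its rim, with the ring around its post. The block and bar lie along their pockets.
- **Ring uncertainty:** The ring's offset and the 4 mm difference between its two depth readings are looser than the others. A real tilt of that size would fail the limit, but the pictures show the ring standing upright, so I took it as noise at the edges. I did not take a second reading.
- **Forces:** Contact when setting down was 8–24 N. The ring was the exception: it was pressed down with about 62 N for a moment, below the 120 N wrist limit, before I eased off and released it.
- **Changes along the way:** For the bar I turned the gripper half round before grasping, because joint 7 was close to its limit.
- **Bystanders:** I did not touch the jar or the screwdriver. The screwdriver is still in place in the final images, but I did not re-check the jar's position at the end.

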